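# Seat the hex lock key of a swivel work base

### The arm

A 6-joint arm with a two-finger parallel gripper is mounted at the origin on a cart in front of the work surface, level with it; the furniture and walls round the work are solid. World frame = base frame: x ahead of the robot, y to its left, z up, the work surface at z = 0. Lengths are in m, angles in degrees, forces in N, time in s.
With the tool pointing down it reaches from about 0.325 to 0.775 m from the base axis. Payload 5.5 kg.
Tool frame: the origin (TCP) lies at the centre of the arm's flange, where the gripper is bolted on; the fingertips stand 182 mm ahead of it and the grasp point (between the pads) lies 163 mm ahead of it; z points along the fingers, y is the direction in which the jaws open and shut (so a half turn about z gives the same grasp; the last joint's range is limited). The gripper opens to 88 mm and grips with 3 to 60 N. Pads are 20 mm wide; open, the fingers measure 115 mm over their backs; the gripper's body (75 mm by 178 mm) begins 61 mm behind the grasp point.
Start: joints at [-75.9, 5.22, 70.514, -0, 104.267, -3.249], TCP at [0.179, -0.573, 0.405] pointing down, gripper open.
Joint ranges: [-164.24, 164.24], [-49.07, 125.15], [9.68, 141.18], [-86.29, 266.29], [3.28, 154.24], [-151.56, 151.56]. Speed limits (degrees/s): [147.25, 147.25, 172.46, 180, 180, 180].

### API

Orientations are given as [roll, pitch, yaw] about the fixed x, y, z axes, in that order (R = Rz(yaw) Ry(pitch) Rx(roll)).
In Python, from station import r gives the robot as it stands. The module is installed in compiled form; this text tells all that it offers. Calls block until the motion is done:
- r.reach(position, orientation): joint-space move of the TCP to a pose.
- r.servo_line(position, rotation=None, speed=0.15): straight line of the TCP; rotation=None keeps the orientation; speed is the mean speed in m/s.
- r.move_joints(angles): joint-space move.
- r.let_go() and r.grab(squeeze=None): open the fingers fully, or close them until they stop; squeeze is the grip in N (None keeps the last).
- r.wait(seconds).
- r.inverse_kinematics(position, orientation): joint angles nearest the present ones, or None.
- r.sense(): the state.
- r.snapshot(name): name is "scene" or "top" or "wrist"; returns a dict with "frame" (480x640x3 uint8, red, green, blue), "fx", "fy", "cx", "cy" (pixels), "R" (3x3) and "t" (3): a world point X has camera coordinates R X + t. Camera axes: x right, y down, z forward; pixel columns grow to the right and rows downward; lengths in m; the calibration is good to about 2 mm. A picture is of the moment at which its call begins. There is no depth.
A pose or a line that the arm cannot do raises r.IKError and nothing moves.
- r.hand_in(): hands the job in, once; it reports no verdict.
The state is a dict: "clock": time; "joints": joint angles; "joint_vel": joint speeds; "joint_torque": joint torques, N m; "tcp_pos": TCP position; "orientation": TCP orientation; "contact_force": force on the tool from outside, world axes, zero at the start; "torque": the same for the moment, N m; "opening": finger opening in m.
Only numpy, scipy, OpenCV 4.12 (cv2) and the standard library are available. Lean on these libraries where they do the work, as an engineer would, in place of code of your own. Each camera call takes 0.05 s, during which the arm holds its last target.

### The job

Lock the swivel work base: pick up the orange T-handled lock key, stand its hex foot in the round hub of the blue-and-silver base, and seat it fully home, upright, with its black collar flush on the rim of the hub, then let go. If the foot stops short on the hidden hex recess, keep pressing down and turn the key a little at a time until it drops in. Leave the flux tub, the screw dish and the drive case where they are.

Things in the scene. Friction and masses are not known exactly. Their poses are not given: they have to be found in the camera images.
- key_bar (a point): Lock key, loose, 0.2 to 0.4 kg, 75 mm tall, standing upright on its hex foot on the bench at the start. This point is the centre of its orange T bar, 65 mm above the underside of the foot; z is the key's axis, up. The bar is 80 mm long along x, 18 mm wide along y, 20 mm tall (10 mm below to 10 mm above the point): grasp it across its width from above. Below it is a neck 16 mm in diameter.
- key_collar (a point): Point on the lock key's axis in the underside of its black collar (67 mm in diameter, 6 mm thick), 36 mm below the centre of the T bar and 29 mm above the underside of the foot; z up along the key.
- key_foot (a point): Centre of the underside of the lock key's steel hex foot: 40 mm across flats, 46.2 mm across corners, 29 mm long below the collar, lower edge chamfered by about 2 mm. The corners lie along +x (the T bar's length) and every 60 degrees from there; z up.
- hub_mouth (a point): Centre of the round mouth of the swivel base's blue hub, in the plane of its rim, 40 mm above the bench; z up, x and y along the plate's edges. The base is fixed: a silver plate 130 x 130 x 10 mm with the hub, 78 mm in outer diameter, on it. The mouth is a cone from 60 mm in diameter at the rim to 48.8 mm 6 mm lower, then a round bore of 48.8 mm. Key home: collar point at this point.
- spindle_top (a point): Point on the hub's axis, 15 mm below the rim, level with the top of the steel spindle in the bore. The spindle has a hex recess 42.5 mm across flats, 16 mm deep, and does not turn. Its hex angle differs every time, is unrelated to this point's axes, and is visible only before the key covers it. The foot drops 14 mm, collar onto rim, when within about 6 degrees of a match (every 60 degrees).
- flux_tub: Bystander: small round tub, amber with a black lid, 47 mm in diameter, 29 mm tall; origin at the centre of its underside.
- screw_dish: Bystander: round pressed steel dish with screws, 85 mm in diameter, 18 mm tall; origin at the centre of its underside.
- drive_case: Bystander: flat black case, 63 x 112 x 24 mm; origin at the centre of its underside.
Things that resemble listed ones, but are neither listed nor needed, are in the scene too. What is shaped like the part that bears key_bar but yellow is not meant.

How it is judged:
By the outcome, as a careful person would: the job done as asked, in the order asked, and still so for the second after the job is handed in, with the robot touching nothing.
It also fails if it takes over 51 s, if anything falls off the work surface, if the arm or the gripper's body presses on something with over 40 N, if the wrist force passes 120 N, or if a joint passes its speed limit or range.

## Working session

There is one attempt and no reset: what is moved stays moved. The work goes in short steps, each a Python script; the robot and the scene stay as the last script left them, time stands still between calls to the robot, and variables do not carry over. Pictures are saved under pics/ and viewed, and the job is handed in when it is done.

```bash
mkdir -p pics; cat > h.py <<'E'
from station import r
import numpy as np, cv2, json
def snap(n,f):
    s=r.snapshot(n); cv2.imwrite(f'pics/{f}.png',s['frame'][:,:,::-1])
    d={k:np.array(s[k]).tolist() for k in('fx','fy','cx','cy','R','t')}
    json.dump(d,open(f'pics/{f}.json','w')); return s
def crop(f,x,y,w,h,k,o):
    im=cv2.imread(f'pics/{f}.png')[y:y+h,x:x+w]; cv2.imwrite(f'pics/{o}.png',cv2.resize(im,None,fx=k,fy=k,interpolation=cv2.INTER_CUBIC))
def ray(f,u,v,z):
    d=json.load(open(f'pics/{f}.json')); R=np.array(d['R']);t=np.array(d['t'])
    c=-R.T@t; q=R.T@np.array([(u-d['cx'])/d['fx'],(v-d['cy'])/d['fy'],1]); return c+q*(z-c[2])/q[2]
def proj(f,X):
    d=json.load(open(f'pics/{f}.json')); p=np.array(d['R'])@np.array(X)+np.array(d['t']); return d['fx']*p[0]/p[2]+d['cx'],d['fy']*p[1]/p[2]+d['cy']
E
python3 - <<'E'
from h import *
for n in('scene','top','wrist'): snap(n,n+'0'); d=json.load(open(f'pics/{n}0.json')); print(n,d['fx'],-np.array(d['R']).T@np.array(d['t']))
print(r.sense())
E
```

```text
scene 531.1873723050559 [0.19017123 0.57680871 0.80429703]
top 433.6839068800828 [ 0.31137994 -0.06513635  0.91017805]
wrist 339.94561788365644 [ 0.2552272  -0.54821487  0.38265806]
{'clock': 0.15, 'joints': array([-7.59022273e+01,  5.24952462e+00,  7.05651946e+01,  3.33570489e-04,
        1.04267060e+02, -3.24966353e+00]), 'joint_vel': array([-0.03241519, -0.0538046 , -0.20393426,  0.00971797, -0.00752242,
        0.00542814]), 'joint_torque': array([ 1.18524280e-03, -4.47047424e+01, -4.06906772e+01,  7.00262957e-02,
        2.74919806e-02, -1.22146662e-04]), 'tcp_pos': array([ 0.17889629, -0.57274323,  0.40381309]), 'orientation': array([-1.79918370e+02, -4.95871535e-03,  1.73475147e+01]), 'contact_force': array([ 0.2355071 , -0.33707408,  0.16108334]), 'torque': array([ 0.06312046, -0.00502676, -0.02542156]), 'opening': 0.08777909076135063}
```

View pics/scene0.png

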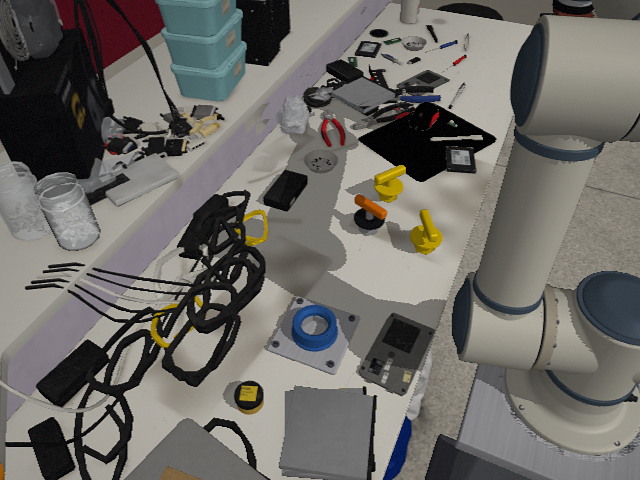

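View pics/top0.png

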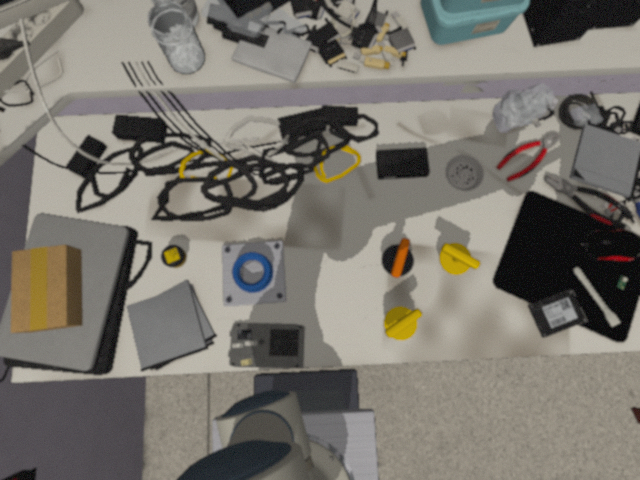

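View pics/wrist0.png

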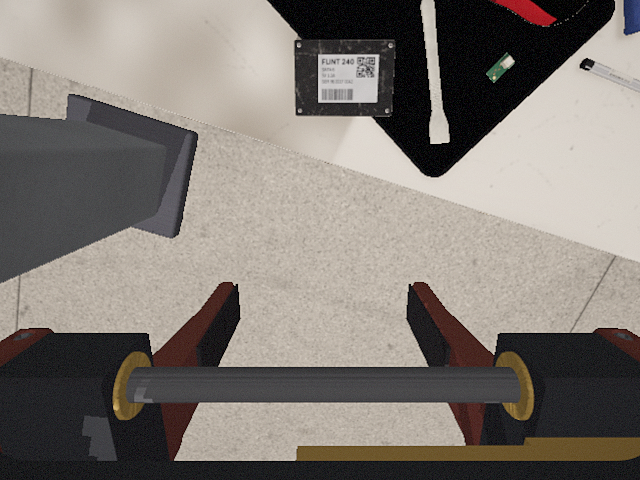

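The scene and top views show the orange key at about (371,212) and (400,257), and the hub at about (316,327) and (252,271). Two yellow lookalikes stand near the key. I'll enlarge these areas.

```bash
python3 - <<'E'
from h import *
crop('top0',210,220,100,100,6,'c1');crop('top0',360,220,100,80,8,'c2')
crop('scene0',250,280,120,100,6,'c3');crop('scene0',330,160,120,100,6,'c4')
for n,u,v,z in(('top0',400,242,.075),('top0',252,271,.04),('scene0',317,325,.04)): print(n,ray(n,u,v,z))
E
```

```text
top0 [ 0.47077983 -0.22766371  0.075     ]
top0 [0.43177103 0.06862865 0.04      ]
scene0 [0.42278471 0.08067412 0.04      ]
```

View pics/c1.png

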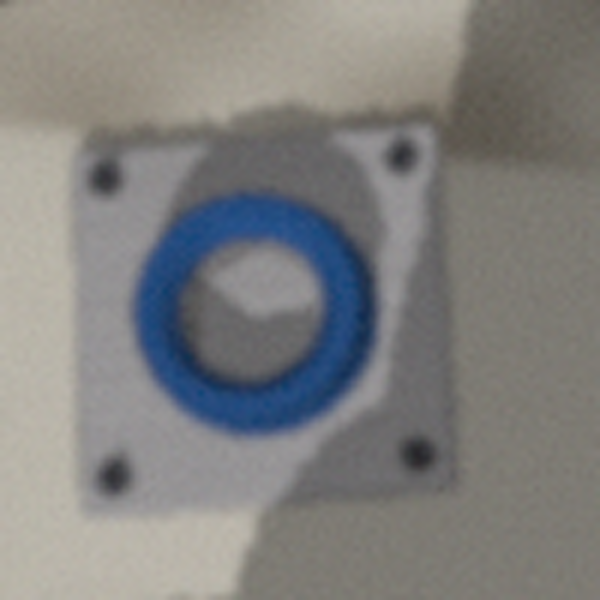

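View pics/c2.png

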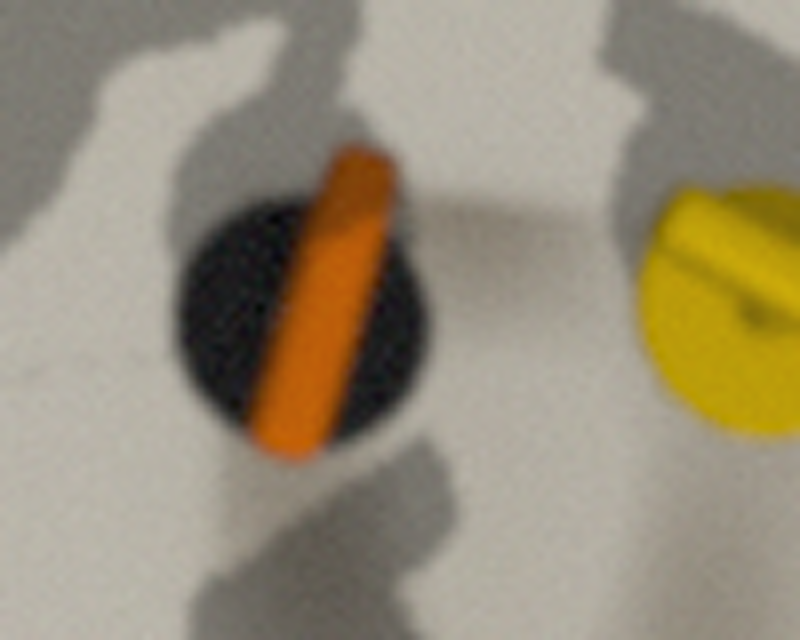

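View pics/c3.png

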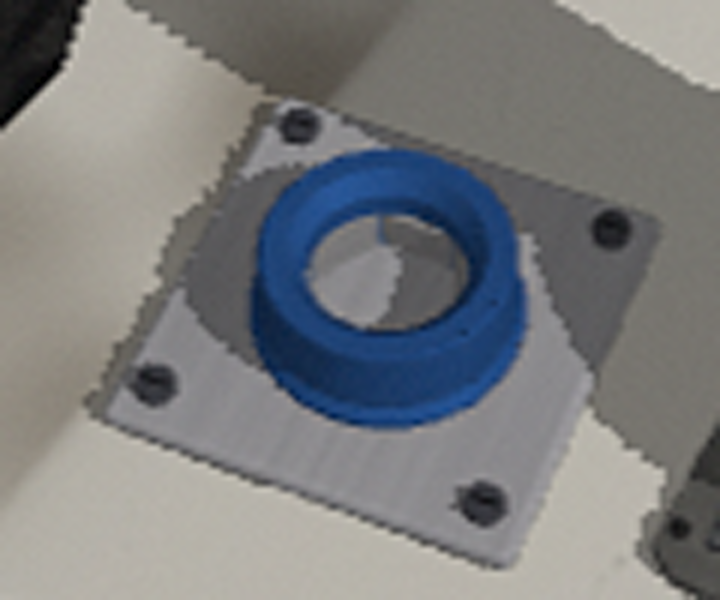

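View pics/c4.png

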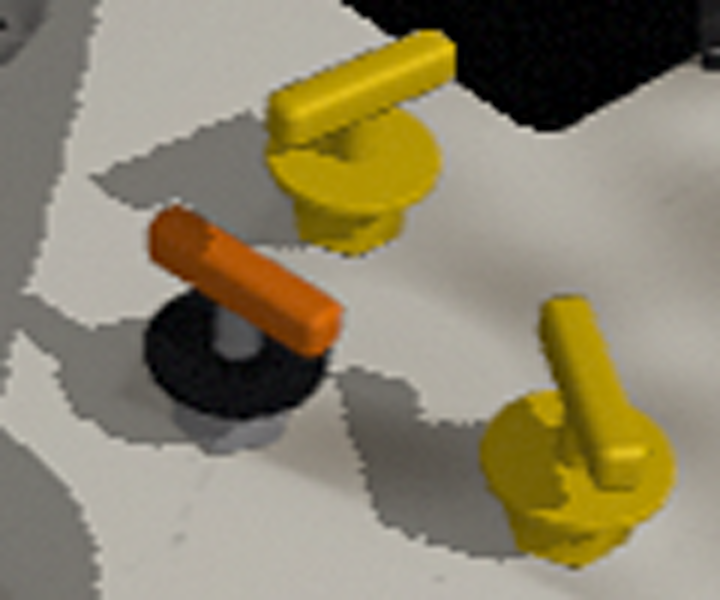

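```bash
python3 - <<'E'
from h import *
a=ray('top0',405.4,239,.074);b=ray('top0',396.3,276.9,.074);print(a,b,(a+b)/2,np.linalg.norm(a-b),np.degrees(np.arctan2(*(a-b)[1::-1])))
a=ray('scene0',330+175/6,160+220/6,.072);b=ray('scene0',330+325/6,160+335/6,.068);print(a,b,(a+b)/2)
print(ray('top0',252.5,272.5,.04),ray('scene0',315,322.5,.04))
pl=[ray('top0',210+x/6,220+y/6,.01)[:2] for x,y in((105,178),(402,155),(418,454),(113,476))]
print(np.mean(pl,0),np.array(pl))
d=json.load(open('pics/wrist0.json'));s=r.sense()
from scipy.spatial.transform import Rotation as Ro
T=Ro.from_euler('xyz',s['orientation'],degrees=True).as_matrix();R=np.array(d['R'])
print(T.T@R.T, T.T@(-R.T@np.array(d['t'])-s['tcp_pos']))
for p in ([.36,.07,.40],):
  for y in (-90,0,90,180): print(y,r.inverse_kinematics(p,[180,0,y]))
E
```

```text
[ 0.47649354 -0.23901782  0.074     ] [ 0.40271645 -0.21483522  0.074     ] [ 0.439605   -0.22692652  0.074     ] 0.07763927810509981 -18.14807171264966
[ 0.46839284 -0.23397231  0.072     ] [ 0.40161584 -0.20328651  0.068     ] [ 0.43500434 -0.21862941  0.07      ]
[0.42869132 0.0676581  0.04      ] [0.42819065 0.07727675 0.04      ]
[0.43305694 0.07063141] [[0.48343341 0.12420246]
 [0.48686681 0.02000507]
 [0.38226713 0.0169804 ]
 [0.37966041 0.12133771]]
[[-7.59917245e-04 -9.57629552e-01 -2.88001845e-01]
 [ 9.99999422e-01 -5.08685316e-04 -9.47163078e-04]
 [ 7.60529045e-04 -2.88002399e-01  9.57629385e-01]] [ 0.08017061 -0.00062319  0.02116287]
-90 None
0 [ 5.68411831e+00 -3.14030469e+01  1.02207212e+02 -2.54444375e-14
  1.09195835e+02  9.56841183e+01]
90 [ 5.68411831e+00 -3.14030469e+01  1.02207212e+02 -2.54444375e-14
  1.09195835e+02  5.68411831e+00]
180 [  5.68411831 -31.40304692 102.20721167   0.         109.19583525
 -84.31588169]
```

```bash
python3 - <<'E'
from h import *
r.reach([.430,.071,.36],[180,0,162]); r.wait(.15); snap('wrist','w1'); print(r.sense()['joints'],r.sense()['clock'])
r.reach([.4395,-.224,.36],[180,0,162]); r.wait(.15); snap('wrist','w2'); print(r.sense()['joints'],r.sense()['clock'])
print(r.sense()['orientation'],r.sense()['tcp_pos'])
crop('w1',220,140,200,160,4,'c5');crop('w2',220,140,200,160,4,'c6')
E
```

```text
[ 4.84694217e+00 -2.07232667e+01  9.86892016e+01 -1.42894382e-03
  1.02035229e+02 -6.70936879e+01] 2.8083
[-3.08306276e+01 -1.16010548e+01  9.12212179e+01  1.21161380e-02
  1.00363573e+02 -1.02941624e+02] 4.1417
[1.79992027e+02 1.85205870e-02 1.62113177e+02] [ 0.43986323 -0.22289398  0.36015677]
```

View pics/c5.png

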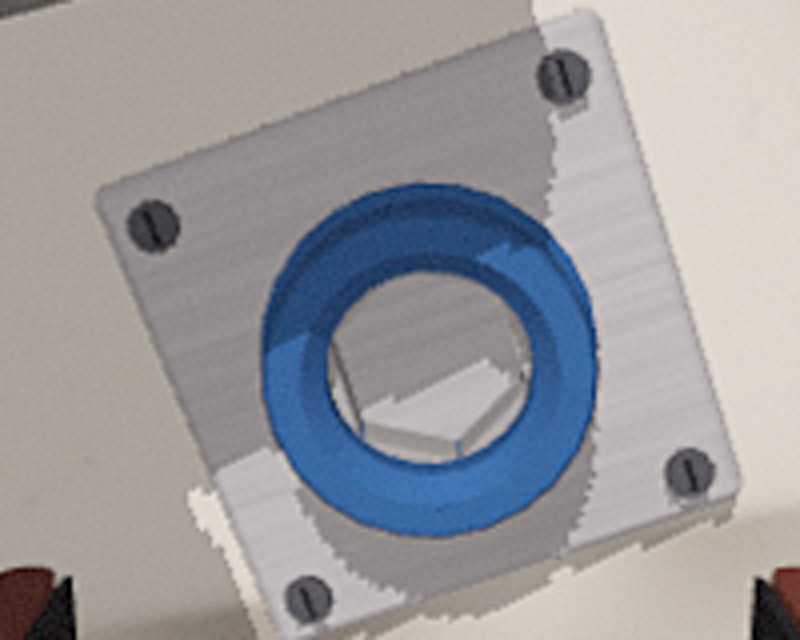

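View pics/c6.png

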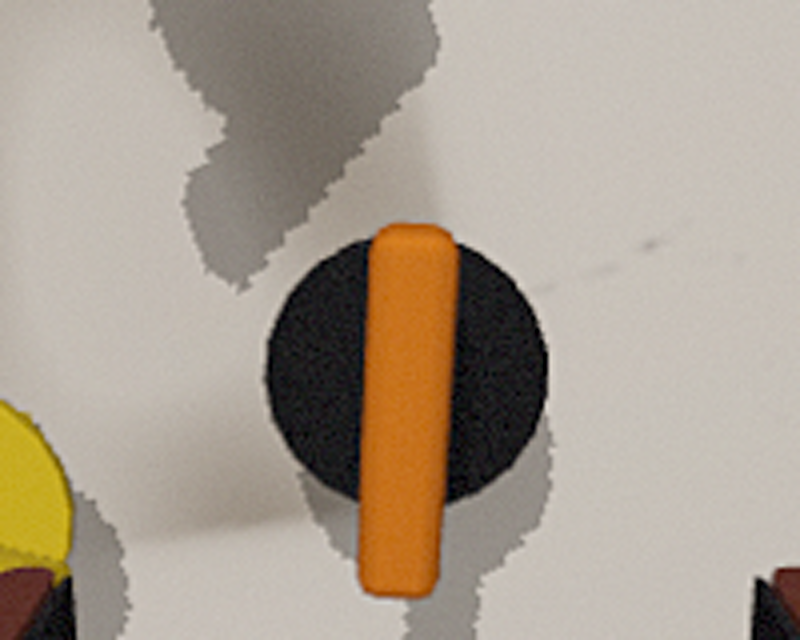

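The hub rim centre is at about (327.5,230) in w1 and the hex recess floor corners are visible. The key bar runs from (323,196) to (320,289) in w2. I'll zoom in on the recess and compute positions.

```bash
python3 - <<'E'
from h import *
crop('w1',297,202,60,60,10,'c7')
W=lambda f,x,y,z:ray(f,220+x/4,140+y/4,z)[:2]
print('rim',W('w1',430,360,.04))
pl=np.array([W('w1',*p,.01) for p in((154,225),(563,76),(690,470),(309,600))]);print(pl.mean(0)); print([np.degrees(np.arctan2(*(pl[(i+1)%4]-pl[i])[::-1])) for i in range(4)])
a=W('w2',413,225,.074);b=W('w2',398,597,.07);print('bar',a,b,(a+b)/2,np.linalg.norm(a-b),np.degrees(np.arctan2(*(a-b)[::-1])))
l1=W('w2',374,260,.073);l2=W('w2',361,570,.073);q1=W('w2',458,260,.073);q2=W('w2',440,570,.073)
for x,y in((l1,l2),(q1,q2)): print(np.degrees(np.arctan2(*(x-y)[::-1])))
print('collar',W('w2',407,370,.035), W('w2',266,370,.035)-W('w2',548,370,.035))
E
```

```text
rim [0.42874838 0.07657601]
[0.43412888 0.07502951]
[np.float64(91.5569738554531), np.float64(1.917990982538504), np.float64(-87.91397675294948), np.float64(-178.4351460178846)]
bar [ 0.40324907 -0.20945305] [ 0.47919432 -0.23738068] [ 0.4412217  -0.22341686] 0.08091744659763381 159.80981977694736
159.23348814342393
159.34721533086937
collar [ 0.44049234 -0.22283851] [-0.02009429 -0.06202177]
```

View pics/c7.png

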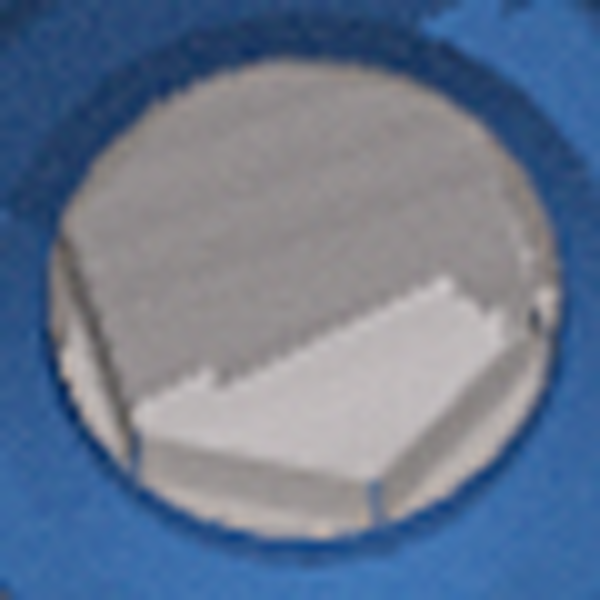

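```bash
python3 - <<'E'
from h import *
W=lambda x,y,z:ray('w1',297+x/10,202+y/10,z)[:2]
for p,q,z in(((140,432),(372,475),.009),((375,475),(525,333),.009),((140,472),(370,517),.025),((132,430),(68,245),.009)):
    a=W(*p,z);b=W(*q,z);d=b-a;th=np.degrees(np.arctan2(d[1],d[0]));print(th,th%60,np.linalg.norm(d))
im=cv2.resize(cv2.imread('pics/w1.png')[140:300,220:420],None,fx=4,fy=4,interpolation=cv2.INTER_CUBIC)
cx,cy=.434,.075
t=np.radians(np.arange(0,361,5))
def circ(R,z,c):
    P=np.array([[(u-220)*4+2,(v-140)*4+2] for u,v in(proj('w1',[cx+R*np.cos(a),cy+R*np.sin(a),z]) for a in t)]);cv2.polylines(im,[P.astype(int)],1,c,1)
circ(.039,.04,(0,255,255));circ(.03,.04,(0,255,0));circ(.0244,.034,(0,0,255));circ(.039,.01,(255,0,255))
cv2.imwrite('pics/o1.png',im)
E
```

```text
60.87969655261513 0.8796965526151297 0.024025323562751017
116.9615667044297 56.9615667044297 0.021154902961090807
60.24238925119596 0.24238925119595933 0.0227972286983075
179.6399084263643 59.639908426364286 0.020257248877499776
```

View pics/o1.png

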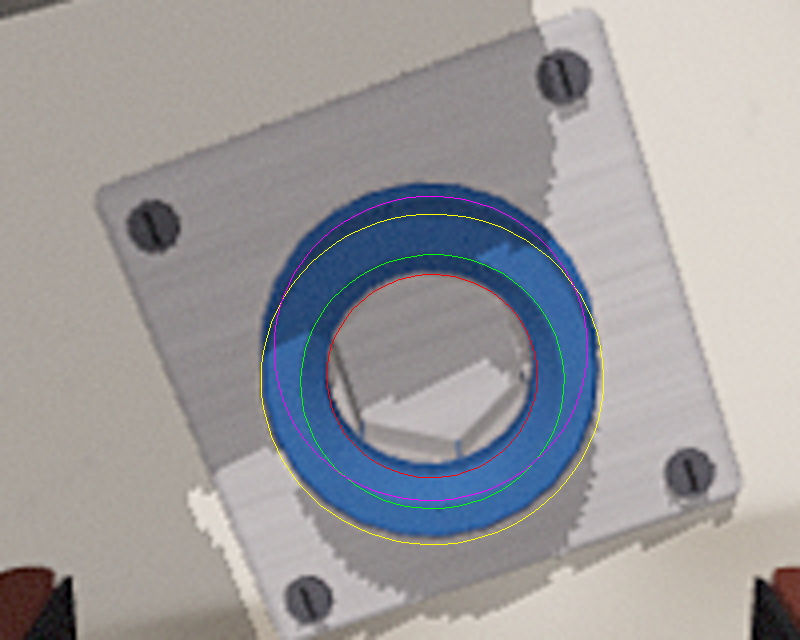

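```bash
python3 - <<'E'
from h import *
o=[180,0,159.5]
r.reach([.441,-.2231,.30],o)
r.servo_line([.441,-.2231,.229],speed=.08)
r.grab(40); s=r.sense(); print(s['opening'],s['contact_force'],s['tcp_pos'],s['clock'])
r.servo_line([.441,-.2231,.315],speed=.12); r.wait(.1); snap('wrist','w3'); s=r.sense(); print(s['opening'],s['contact_force'],s['tcp_pos'],s['orientation'],s['clock'])
crop('w3',220,240,200,160,4,'c8')
E
```

```text
0.017403757974551605 [ 0.03960909 -0.87728376 -0.70349128] [ 0.44095431 -0.22317936  0.22890875] 6.6083
0.017971467982417437 [-0.04218701  0.22726582 -4.1329513 ] [ 0.44084418 -0.22300546  0.31366541] [ 1.79977727e+02 -1.28261178e-01  1.59499036e+02] 7.625
```

View pics/w3.png

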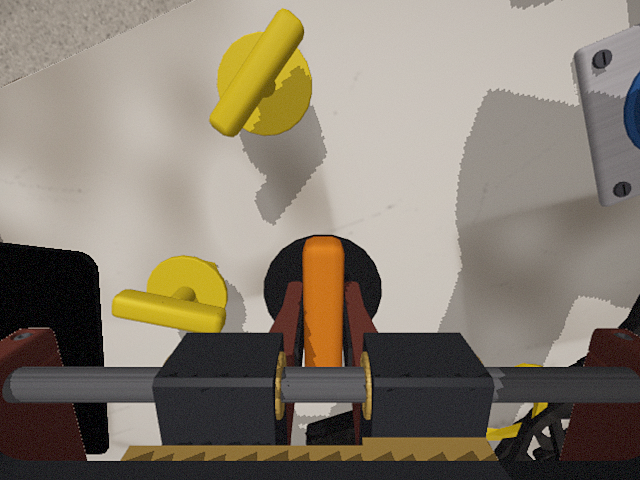

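The key is held with its bar straight in the jaws and its collar at (322,285), weight about 4 N. Next I move over the hub at yaw 180 and lower in small guarded steps.

```bash
cat >> h.py <<'E'
def st(m=''):
    s=r.sense(); print(m,round(s['clock'],2),np.round(s['tcp_pos'],4),np.round(s['orientation'],1),'F',np.round(s['contact_force'],1),'M',np.round(s['torque'],2)); return s
E
python3 - <<'E'
from h import *
X,Y=.4325,.0748; o=[180,0,180]
r.reach([X,Y,.315],o)
r.servo_line([X,Y,.275],speed=.1); st(); 
for z in(.269,.264,.260,.257,.255):
    r.servo_line([X,Y,z],speed=.04); s=st(z)
    if abs(s['contact_force'][2]+4)>12 or np.hypot(*s['contact_force'][:2])>10: break
snap('scene','s4');snap('wrist','w4'); crop('s4',230,230,180,150,4,'c9')
E
```

```text
9.32 [0.4326 0.0745 0.2749] [-180.   -0.  180.] F [ 0.4 -0.3 -3.5] M [ 0.03 -0.08  0.03]
0.269 9.62 [0.4325 0.0748 0.2691] [-180.    0. -180.] F [ 0.2 -0.2 -3.3] M [ 0.11 -0.12 -0.02]
0.264 9.89 [0.4324 0.0748 0.2636] [-180.   -0. -180.] F [-0.6 -1.4 -4.4] M [ 0.03 -0.16 -0.01]
0.26 10.14 [0.4324 0.0748 0.2596] [-180.   -0. -180.] F [ 0.4 -0.7 -2.4] M [ 0.04 -0.17 -0.01]
0.257 10.39 [0.4324 0.0748 0.2567] [-180.   -0.  180.] F [-0.1 -0.4 -3.9] M [ 0.06 -0.11 -0.01]
0.255 10.64 [0.4325 0.0748 0.2549] [-180.   -0.  180.] F [-0.6 -0.3 -3.3] M [ 0.03 -0.13 -0.07]
```

View pics/c9.png

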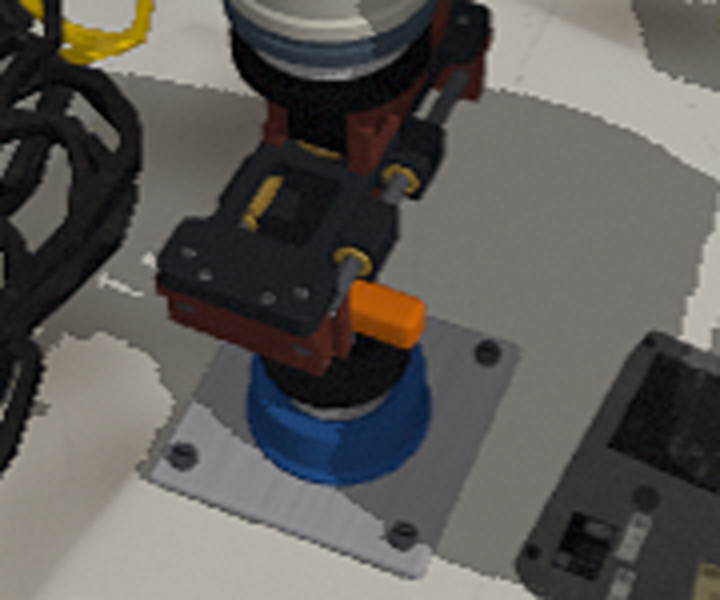

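The foot is in the bore with no contact force, and the collar is still above the rim. I'll continue down with a guard and turn the key in small steps if it stops.

```bash
python3 - <<'E'
from h import *
X,Y=.4325,.0748
z=.255
while z>.2385:
    z-=.002; r.servo_line([X,Y,z],speed=.03); s=st(round(z,4)); f=s['contact_force']
    if f[2]>10 or np.hypot(f[0],f[1])>12: break
E
```

```text
0.253 10.99 [0.4324 0.0748 0.2528] [-180.   -0. -180.] F [ 0.7  0.1 -3.3] M [ 0.05 -0.13 -0.05]
0.251 11.24 [0.4324 0.0748 0.2508] [-180.   -0. -180.] F [-0.3 -0.5 -4.1] M [ 0.11 -0.11 -0.  ]
0.249 11.49 [0.4325 0.0748 0.2488] [-180.   -0. -180.] F [-0.   0.4 -3.6] M [ 0.02 -0.15  0.03]
0.247 11.74 [0.4324 0.0748 0.2468] [-180.   -0.  180.] F [ 0.2  0.  -3.2] M [ 0.12 -0.14  0.01]
0.245 11.99 [0.4325 0.0748 0.2448] [-180.   -0. -180.] F [-0.5 -0.5 -3.2] M [ 0.05 -0.13 -0.02]
0.243 12.24 [0.4324 0.0748 0.2428] [-180.   -0.  180.] F [-0.8 -0.  -3.3] M [ 0.08 -0.13  0.  ]
0.241 12.49 [0.4324 0.0748 0.2408] [-180.   -0.  180.] F [ 0.3  0.7 -3.8] M [-0.   -0.14  0.04]
0.239 12.74 [0.4326 0.0747 0.2398] [-1.8e+02  1.0e-01  1.8e+02] F [-2.1 -1.5  2.2] M [-0.14  0.2  -0.03]
0.237 12.99 [0.4326 0.0746 0.2397] [-1.8e+02  1.0e-01  1.8e+02] F [-6.9 -3.1 12.9] M [-0.23  1.16 -0.02]
```

It dropped straight in and stopped at z=0.2397; the computed home height is 0.240. I'll release, retreat and check.

```bash
python3 - <<'E'
from h import *
X,Y=.4325,.0748
r.servo_line([X,Y,.239],speed=.03); r.let_go(); st()
r.servo_line([X,Y,.33],speed=.12); r.wait(.1); snap('wrist','w5')
r.reach([.35,-.25,.40],[180,0,160]); r.wait(.1);st()
snap('scene','s5');snap('top','t5'); crop('s5',250,260,120,120,5,'d1');crop('w5',220,140,200,160,4,'d2')
print(ray('t5',252,265,.075))
E
```

```text
14.4 [0.4325 0.0748 0.239 ] [-180.   -0. -180.] F [ 0.1  0.1 -0.5] M [ 0.04 -0.15  0.03]
 16.85 [ 0.3505 -0.2492  0.3996] [180.   -0.  160.1] F [-0.4  1.  -1. ] M [ 0.06 -0.14  0.04]
[0.43861776 0.06312014 0.075     ]
```

View pics/d1.png

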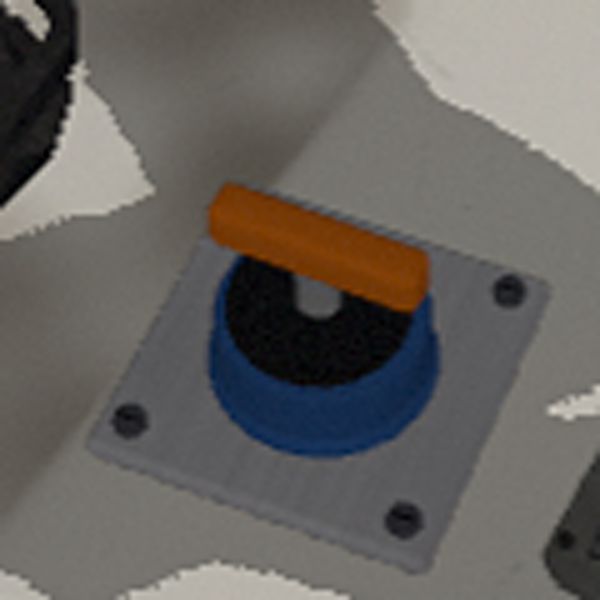

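View pics/d2.png

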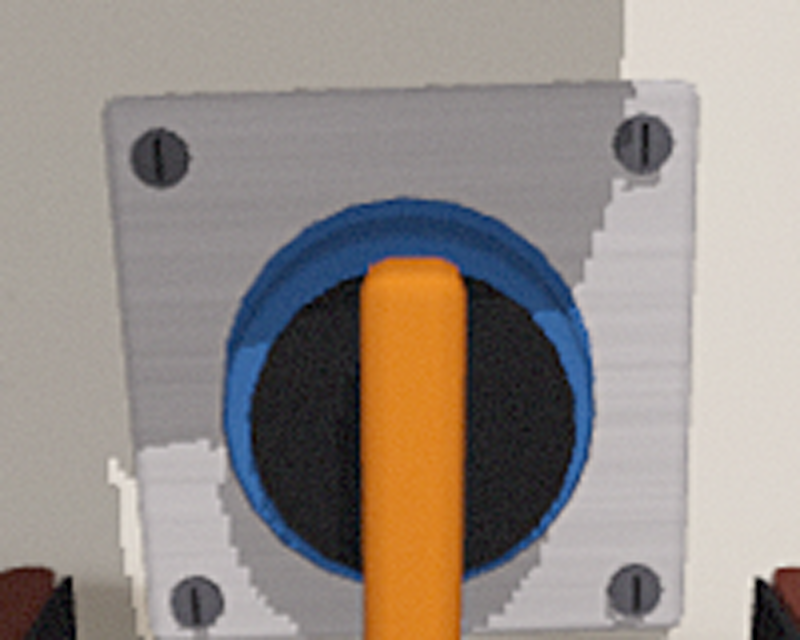

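View pics/t5.png

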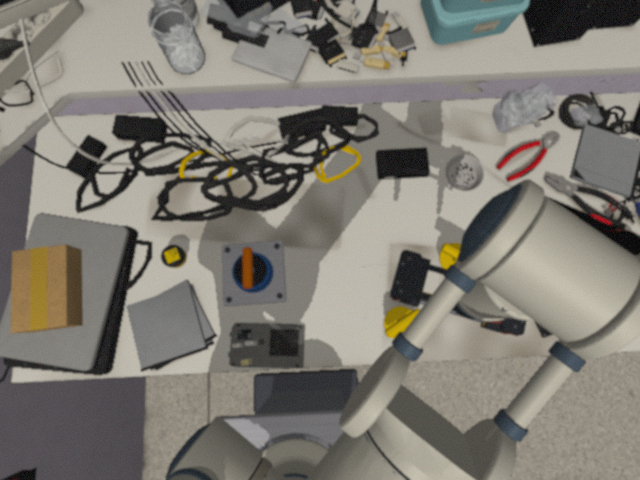

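The key stands upright at (249,268) in the top view, with its collar on the rim and no gap or foot visible. The tub (174,256), dish (463,171) and case (402,163) haven't moved.

```bash
python3 - <<'E'
from h import *
r.hand_in(); print(r.sense()['clock'])
E
```

```text
the job is handed in; nothing more can be done
the job is handed in; nothing more can be done
```

The orange lock key is seated in the hub, upright with its collar on the rim, and I have let go and handed the job in. The arm finished clear of everything, about 17 s into the 51 s allowed.

- **Fit:** I read the hex angle from a wrist picture before the key covered it, and turned the key about 20° on the way over. The foot dropped straight in, so no searching turns were needed.
- **Seating:** The key stopped at TCP height 0.2397 m, against 0.240 m computed for home. Pressing down met about 13 N there, and the sideways force stayed below about 8 N.
- **Last pictures:** They show the collar on the rim with no gap or foot visible. The tub, dish and case are where they started.
- **Disagreement:** My first rough readings of the hub centre differed by up to about 1 cm between the scene and top cameras. I used the wrist camera measurement instead, and the foot entered the bore without contact.

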